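# Brush off the cut-off machine's table, then hold its sprung hood at the yellow band

### The job

Take the hand brush and sweep the four offcuts off the front table of the orange bar cut-off machine into the scrap tray beside it, then stand the brush back on the bench on its bristles. After that lift the spring-closed clear hood by its black grab bar until the red needle lies on the yellow band of the quadrant, not swinging it past the band, and finish holding it still there in the gripper so that the guide bush can be changed. Do not open the hood while offcuts still lie on the table, touch the offcuts only with the brush, and leave the tray and the other things on the bench where they are.

Things in the scene. Friction and masses are not known exactly. Their poses are not given: they have to be found in the camera images.
- machine: Bench bar cut-off machine, fixed; orange chamber on a black base, 350 x 360 x 190 mm high, hood shut. Origin on the bench under the middle of its base; +x to its back (away from the robot, within 0.15 rad), +y to its left, z up. Upright chamber front wall at x = -50 mm, up to z = 140 mm; black belt cover (z 65 to 140, y -205 to -55 mm) nearly flush with it; motor behind that at the right.
- table_mid (a point): Middle of the top of the flat steel discharge table at the machine's front (machine frame -113, 0, 50 mm). It runs x = -180 to -50, y = -155 to +155 mm, open at both ends. A lip 4 mm thick stands 8 mm proud along its front edge, the chamber wall and steel upstands (25 mm high) along its back: offcuts slide in a channel 126 mm wide.
- table_edge (a point): Middle of the table's left (+y) edge, over the scrap tray (machine frame -113, 155, 50 mm): the table overhangs the tray's near wall by some 24 mm.
- tray: Loose aluminium scrap tray, 0.7 kg, 160 (x) x 150 (y) x 40 mm high, walls 3 mm, standing at the left end of the table. Origin under the middle of its floor, z up.
- brush: Hand brush, 0.12 kg, standing on its bristles. Origin at bench level under the middle of the bristles; +x away from the handle, z up. Stiff black bristles 94 (x) x 24 (y) x 38 mm high, wooden back 100 x 28 x 18 mm above them, straight wooden handle 20 mm wide and 18 mm high (z 40 to 58 mm) from x = -168 to -48 mm. The bristles do not bend in this scene.
- brush_grip (a point): Good grip point on the brush handle: middle of the handle's section, brush frame (-85, 0, 49) mm; pinch across y (20 mm).
- offcut1: Offcut on the table: orange round slug, 24 mm across, 16 mm high, 20 g. Origin under its middle.
- offcut2: Offcut on the table: dark red round slug, 26 mm across, 13 mm high, 19 g. Origin under its middle.
- offcut3: Offcut on the table: bare aluminium square bar end, 22 x 20 x 16 mm, 19 g. Origin under its middle.
- offcut4: Offcut on the table: brass hexagon bar end, 25 mm across corners, 18 mm high, 60 g. Origin under its middle. Before the sweep all four stand between y = -90 and +95 mm in the machine's frame.
- hood (a joint): Angle of the clear hood, rad: 0 shut, growing as its front edge rises. A spring and the hood's weight close it: about 1.0 N m when shut and 1.4 N m at the band, so 5 to 10 N at the grab bar; let go, it falls shut. The yellow band runs from 0.53 to 0.67, its middle at 0.60; full travel is 1.4.
- hood_bar: Black round grab bar on the hood's front edge, 12 mm thick, 100 mm long along y, on two end posts that slope down and back to the hood. This body's origin lies on the hinge line and turns with the hood: with the hood shut its axes are those of the machine.
- bar_mid (a point): Middle of the grab bar: 193 mm from the hinge line; with the hood shut it lies 190 mm in front of and 35 mm above the hinge line, 175 mm above the bench. It can be pinched from above (closing along the machine's x); the bar turns in the pads. The hood's front edge is 37 mm behind it and 21 mm lower.
- hood_hinge (a point): Middle of the hood's hinge line (machine frame 100, 0, 140 mm); the hinge runs along the machine's y.
- needle_tip (a point): Tip of the red needle on the hood's left side, 105 mm from the hinge line; it points straight forward (to the machine's -x) when shut.
- mark (a point): Middle of the yellow band at the rim of the white quadrant on the machine's left side: the needle tip meets it at 0.60 rad. The quadrant rises 115 mm above the hinge line, 111 to 122 mm left of the machine's middle.
- bush_orange: Loose orange guide bush (ring 32 mm across, 26 mm high). Leave it.
- bush_red: Loose dark red guide bush (ring 32 mm across, 26 mm high). Leave it.
- oil: Yellow oil bottle, 52 mm across, 145 mm high. Leave it.
- wrench: Steel wrench, 170 mm long, lying. Leave it.
- driver: Screwdriver with red handle, 190 mm long, lying. Leave it.
- bar_end: Square aluminium bar 160 x 20 x 20 mm, lying. Leave it.
Not all that is in view belongs to the job. There is more than one size of the tray; the one meant has the size given above.

How it is judged (in metres and radians):
On the way, in this order (a step that is already met when the one before it is completed fails the run):
1. the brush is lifted in the gripper (height (world z) of brush above 0.03 m and contact force between the fingers and brush above 1 N), for 0.1 s.
2. all four offcuts lie in the scrap tray while the brush is still held (x of offcut1 in the frame of tray between -0.08 and 0.08 m and y of offcut1 in the frame of tray between -0.075 and 0.075 m and height (world z) of each of offcut1, offcut2, offcut3, offcut4 below 0.036 m and x of offcut2 in the frame of tray between -0.08 and 0.08 m and y of offcut2 in the frame of tray between -0.075 and 0.075 m and x of offcut3 in the frame of tray between -0.08 and 0.08 m and y of offcut3 in the frame of tray between -0.075 and 0.075 m and x of offcut4 in the frame of tray between -0.08 and 0.08 m and y of offcut4 in the frame of tray between -0.075 and 0.075 m and contact force between the fingers and brush above 1 N), for 0.2 s.
3. the brush stands on the bench on its bristles, let go (height (world z) of brush below 0.01 m and angle between brush's own z axis and vertical below 0.2 rad and linear speed of brush below 0.03 m/s and contact force between the fingers and brush below 0.1 N), for 0.2 s.
4. the gripper holds the hood with the needle on the yellow band (value of joint hood between 0.53 and 0.67 rad and contact force between the fingers and hood_bar above 2 N), for 0.2 s.
At the end, for the whole second after the job is handed in: Fingers carry the hood by its bar (over 2 N), still (under 0.05 rad/s) at 0.53 to 0.67 rad, needle on the band; the four offcuts rest in the tray below its rim; the brush stands released on its bristles on the bench (within 10 mm of it, tilt under 0.2 rad), clear of the hood bar (all of step 3 and all of step 4 and velocity of joint hood between -0.05 and 0.05 rad/s and x of offcut1 in the frame of tray between -0.08 and 0.08 m and y of offcut1 in the frame of tray between -0.075 and 0.075 m and height (world z) of each of offcut1, offcut2, offcut3, offcut4 below 0.036 m and x of offcut2 in the frame of tray between -0.08 and 0.08 m and y of offcut2 in the frame of tray between -0.075 and 0.075 m and x of offcut3 in the frame of tray between -0.08 and 0.08 m and y of offcut3 in the frame of tray between -0.075 and 0.075 m and x of offcut4 in the frame of tray between -0.08 and 0.08 m and y of offcut4 in the frame of tray between -0.075 and 0.075 m and linear speed of each of offcut1, offcut2, offcut3, offcut4 below 0.05 m/s and contact force between hood_bar and brush below 0.1 N); the arm keeps its last pose, push and grip.
It fails at once if the hood is swung clearly past the yellow band (over 0.75 rad) (value of joint hood above 0.75 rad).
It fails at once if the hood is opened (over 0.15 rad) while an offcut still lies on the table (value of joint hood above 0.15 rad and height (world z) of any of offcut1, offcut2, offcut3, offcut4 above 0.042 m).
It fails at once if the robot touches an offcut (over 0.5 N) (contact force between any of the arm, the fingers and offcut1 above 0.5 N or contact force between any of the arm, the fingers and offcut2 above 0.5 N or contact force between any of the arm, the fingers and offcut3 above 0.5 N or contact force between any of the arm, the fingers and offcut4 above 0.5 N).
It fails at once if the tray is shifted by more than 30 mm (distance of tray from where it was at the start of the episode above 0.03 m).
It fails at once if another thing on the bench is shifted by more than 30 mm (distance of any of bush_orange, bush_red, oil, wrench, driver, bar_end from where it was at the start of the episode above 0.03 m).
It also fails if it takes over 64 s, if anything falls off the work surface, if the arm or the gripper's body presses on something with over 40 N, if the wrist force passes 120 N, or if a joint passes its speed limit or range.

### The arm

A 6-joint arm with a two-finger parallel gripper is mounted at the origin on the work surface. World frame = base frame: x ahead of the robot, y to its left, z up, the work surface at z = 0. Lengths are in mm, angles in degrees, forces in N, time in s.
With the tool pointing down it reaches from about 250 to 775 mm from the base axis. Payload 4 kg.
Tool frame: the origin (TCP) lies at the very end of the fingers, on their centre line; the grasp point (between the pads) lies 19 mm behind it; z points along the fingers, y is the direction in which the jaws open and shut (so a half turn about z gives the same grasp; the last joint's range is limited). The gripper opens to 85 mm and grips with 20 to 120 N. Pads are 22 mm wide; open, the fingers measure 114 mm over their backs; the gripper's body (76 mm by 85 mm) begins 54 mm behind the grasp point. The pads swing forward as they close: fully open they stand 13 mm farther back than shut.
Start: joints at [60.212, 4.996, 78.535, -0, 96.463, -5.907], TCP at [222.672, 502.93, 192.541] pointing down, gripper open.
Joint ranges: [-177.83, 177.83], [-43.37, 116.18], [15.69, 146.23], [-61.86, 241.86], [9.47, 152.12], [-147.06, 147.06]. Speed limits (degrees/s): [159.86, 159.86, 180, 180, 180, 180].

### API

Orientations are given as [roll, pitch, yaw] about the fixed x, y, z axes, in that order (R = Rz(yaw) Ry(pitch) Rx(roll)).
In Python, from bench import env, vision gives the robot as it stands. The module is installed in compiled form; this text tells all that it offers.
- The arm moves only by the tool step_arm, never from a script. Its argument "steps" is a list of rows, each an object with "slide": the shift along the tool's x, y, z in mm, a list of three; "twist": the turn about the tool's z in degrees; "grip": the closure in counts, from 0 (fully open) to 255 (shut). A call has 1 to 12 rows; each row shifts and turns the commanded pose from where the row before left it, along the tool's axes as they then stand; what a row does not reach is not made up. A row lasts 1/10 s, in which the tool goes at most 50 mm and 8.59 degrees, less where a joint would pass 70% of its speed; a pose out of reach is approached as far as the arm can. A call is refused whole if a number of a shift passes 50 or a number of a turn 8.59, either way. A call with a gripper value outside its range is refused whole. The fingers move at their own pace and stop on an object; "newtons" is the grip in N (left out, the last holds). Time passes only in rows, so rows that do not move let the fingers close. It gives the time, the measured TCP pose, the force and the opening at its end, in the units of the state.
- env.state(): the state, without advancing time (a new reading comes with each control period).
- vision.read_camera(name): name is "side" or "top"; returns a dict with "image" (384x512x3 uint8, red, green, blue), "z_map" (384x512 float32, mm along the optical axis (not along the pixel's ray), 0 where there is no reading), "vertical_fov" (degrees; the focal length in pixels is half the picture's height over the tangent of half this angle, whatever the lens; pixels are square), "cx", "cy" (the principal point, pixels), "D" ([k1, k2, p1, p2, k3] as OpenCV has them; the pictures are not rectified), "camera_from_world" (4x4, takes a point from world to camera coordinates). Camera axes: x right, y up, looking along -z (the intrinsics and any distortion apply to the point x, -y, -z); pixel columns grow to the right and rows downward; lengths in mm; the calibration is good to about 2 mm. A picture is of the moment at which its call begins.
- env.finish_job(): hands the job in, once; it reports no verdict.
The state is a dict: "time_s": time; "joint_positions": joint angles; "qvel": joint speeds; "joint_torque": joint torques, N m; "ee_pos": TCP position; "tool_rot": TCP orientation; "ft_force": force on the tool from outside, world axes, zero at the start; "moment": the same for the moment, N m; "grip_width": finger opening in mm.
Only numpy, scipy, OpenCV 4.12 (cv2) and the standard library are available. Lean on these libraries where they do the work, as an engineer would, in place of code of your own. Each camera call takes 0.05 s, during which the arm holds its last target. There are 200 camera calls.

## Working session

There is one attempt and no reset: what is moved stays moved. The work goes in short steps, Python scripts to look and compute and a tool call to move; the robot and the scene stay as the last step left them, time stands still between calls to the robot, and variables do not carry over. Pictures are saved under pics/ and viewed, about 8 in all and at most 12, crops included, and the job is handed in when it is done.

Besides the shell and the picture viewer there is one more tool, called after "Request:" by a JSON object that holds its "api" and its "payload", one argument or row to a line. step_arm: Moves the arm, as the interface text tells. Its arguments: {"type":"object","properties":{"steps":{"type":"array","items":{"type":"object","properties":{"slide":{"type":"array","items":{"type":"number"}},"twist":{"type":"number"},"grip":{"type":"number"}}}},"newtons":{"type":"number"}},"required":["steps"]}

```bash
mkdir -p pics; cat > h.py <<'E'
import numpy as np, cv2
from bench import env, vision
def cam(n):
    d=vision.read_camera(n); h=d["image"].shape[0]
    f=h/2/np.tan(np.radians(d["vertical_fov"])/2)
    d["K"]=np.array([[f,0,d["cx"]],[0,f,d["cy"]],[0,0,1]]); d["D"]=np.array(d["D"],float); d["T"]=np.array(d["camera_from_world"]); return d
def cloud(d):
    h,w=d["z_map"].shape; u,v=np.meshgrid(np.arange(w),np.arange(h))
    p=cv2.undistortPoints(np.stack([u,v],-1).reshape(-1,1,2).astype(float),d["K"],d["D"]).reshape(h,w,2)
    z=d["z_map"].astype(float); c=np.stack([p[...,0]*z,-p[...,1]*z,-z],-1)
    W=(c-d["T"][:3,3])@d["T"][:3,:3]; W[z<=0]=np.nan; return W
def ray(d,u,v,zp):
    p=cv2.undistortPoints(np.array([[[u,v]]],float),d["K"],d["D"])[0,0]
    R=d["T"][:3,:3]; o=-R.T@d["T"][:3,3]; r=R.T@np.array([p[0],-p[1],-1]); return o+r*(zp-o[2])/r[2]
def proj(d,P):
    P=np.atleast_2d(P)@d["T"][:3,:3].T+d["T"][:3,3]
    return cv2.projectPoints((P*[1,-1,-1]).reshape(-1,1,3),np.zeros(3),np.zeros(3),d["K"],d["D"])[0].reshape(-1,2)
E
python3 - <<'E'
from h import *
for n in("top","side"):
    d=cam(n); cv2.imwrite(f"pics/{n}0.png",cv2.resize(d["image"][...,::-1],(800,600),interpolation=cv2.INTER_CUBIC)); np.savez(f"{n}0.npz",W=cloud(d),I=d["image"])
    print(n,np.round(d["T"],3).tolist(),d["vertical_fov"],d["D"])
s=env.state();print(s)
E
```

```text
top [[0.029, -1.0, 0.012, -122.475], [0.99, 0.03, 0.135, -506.232], [-0.135, 0.008, 0.991, -1888.533], [0.0, 0.0, 0.0, 1.0]] 42.84464416507357 [-0.09148767  0.          0.          0.          0.        ]
side [[0.903, -0.43, -0.01, -504.019], [0.258, 0.524, 0.811, -194.936], [-0.344, -0.735, 0.584, -1054.853], [0.0, 0.0, 0.0, 1.0]] 56.189566724513725 [-0.03802198  0.          0.          0.          0.        ]
{'time_s': 0.1, 'joint_positions': array([ 6.02134194e+01,  5.03699937e+00,  7.86174348e+01,  9.58440622e-04,
        9.64625242e+01, -5.90677045e+00]), 'qvel': array([ 0.0246899 , -0.00672261, -0.21429572, -0.10190331, -0.00105602,
       -0.00050545]), 'joint_torque': array([ 2.13289903e-03, -3.53016579e+01, -3.14219177e+01, -1.00547177e-04,
        7.91467231e-03, -2.05170988e-05]), 'ee_pos': array([222.38133029, 502.45869117, 191.424033  ]), 'tool_rot': array([-1.79883761e+02, -1.29837048e-02,  1.56120284e+02]), 'ft_force': array([-0.26994556, -0.30475762,  0.78097277]), 'moment': array([-0.02607142,  0.0084971 ,  0.06129229]), 'grip_width': 85.36423119861976}
```

View pics/top0.png

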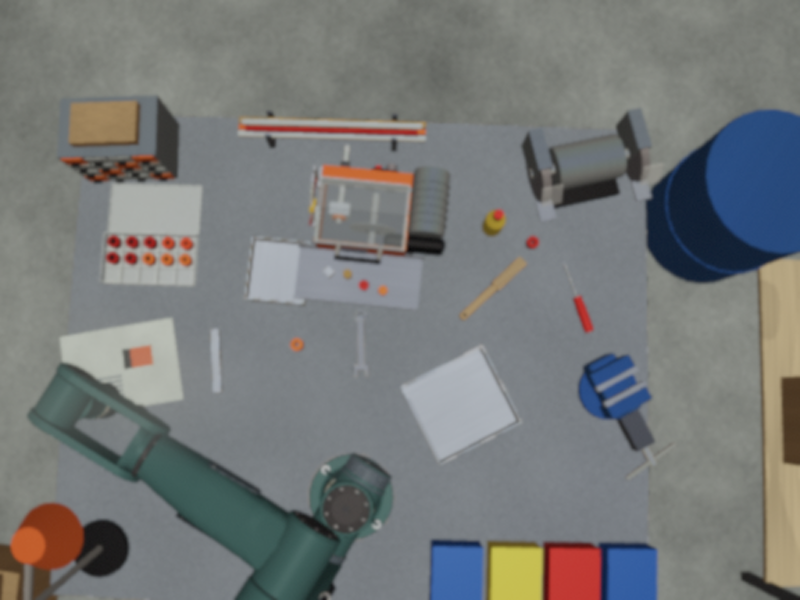

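View pics/side0.png

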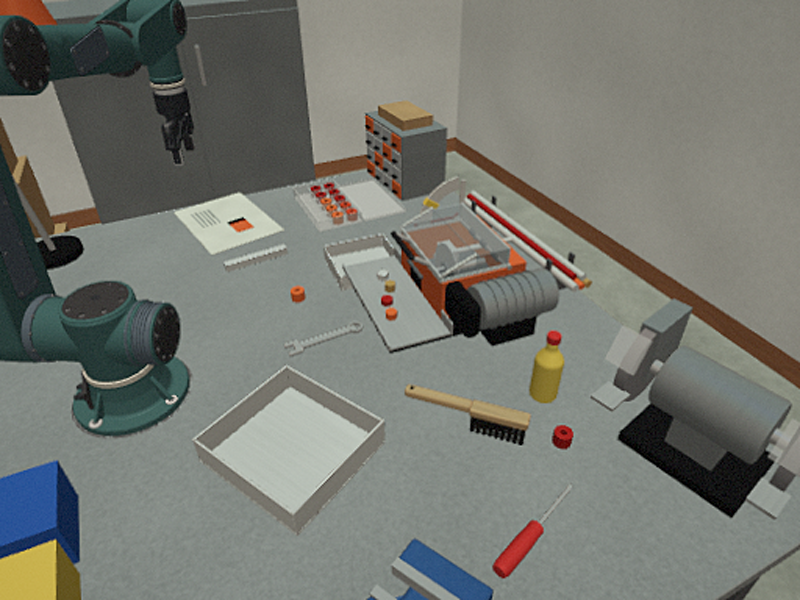

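The top view shows (800 px scale) the machine at (370,210), table (360,277), tray (273,270), and offcuts from (328,271) to (383,291). The brush runs from (463,315) to (522,262), handle end towards the robot. The side view agrees.

```bash
python3 - <<'E'
from h import *
d=cam("top"); W=cloud(d); I=d["image"]; hsv=cv2.cvtColor(I,cv2.COLOR_RGB2HSV)
s=512/800
def box(x0,y0,x1,y1):
    m=np.zeros(I.shape[:2],bool); m[int(y0*s):int(y1*s),int(x0*s):int(x1*s)]=1; return m
# brush
m=box(450,245,535,325)&(hsv[...,1]>80)&(hsv[...,0]<28)&(hsv[...,0]>8)
ys,xs=np.nonzero(m); P=np.array([ray(d,u,v,57) for u,v in zip(xs,ys)])[:,:2]
print("brush n",len(P),"z",np.nanmedian(W[m][:,2]))
c=P.mean(0); ax=np.linalg.svd(P-c)[2][0]; ax=ax*np.sign(ax[0]); t=(P-c)@ax; q=(P-c)@[-ax[1],ax[0]]
print("axis deg",np.degrees(np.arctan2(ax[1],ax[0])),"ends",c+ax*t.min(),c+ax*t.max(),t.max()-t.min())
for a in np.arange(-110,111,20):
    k=abs(t-a)<10; 
    if k.any(): print(a,np.round([q[k].min(),q[k].max(),q[k].mean()],1))
# table
reg=box(280,235,440,320); tm=reg&(abs(W[...,2]-50)<5)
T=W[tm]; print("table",len(T),np.median(T[:,2]),"rect",cv2.minAreaRect(T[:,:2].astype(np.float32)))
r=cv2.minAreaRect(T[:,:2].astype(np.float32)); print(cv2.boxPoints(r))
# tray floor/ rim
for nm,lo,hi in(("trayfloor",-3,12),("rim",32,45)):
    k=box(240,230,303,308)&(W[...,2]>lo)&(W[...,2]<hi); Q=W[k][:,:2].astype(np.float32)
    print(nm,len(Q),cv2.minAreaRect(Q),np.round(cv2.boxPoints(cv2.minAreaRect(Q)),0).tolist())
# offcuts
for i,(u,v,z) in enumerate([(383,291,66),(363,285,63),(328,271,66),(348,274,68)],1):
    k=box(u-12,v-12,u+12,v+12); k&= (hsv[...,1]>110) if i!=3 else (hsv[...,2]>hsv[...,2][box(315,280,345,295)].mean()+25)
    yy,xx=np.nonzero(k); 
    if len(yy): print("offcut",i,len(yy),ray(d,xx.mean(),yy.mean(),z))
# bar: dark
k=box(328,248,388,268)&(hsv[...,2]<70); yy,xx=np.nonzero(k); Pb=np.array([ray(d,u,v,177) for u,v in zip(xs*0+0,ys*0+0)][:0]); Pb=np.array([ray(d,u,v,177) for u,v in zip(xx,yy)])[:,:2]
print("bar",cv2.minAreaRect(Pb.astype(np.float32)),Pb.mean(0),cv2.boxPoints(cv2.minAreaRect(Pb.astype(np.float32))),"z",np.nanmedian(W[k][:,2]))
cv2.imwrite("pics/crop.png",cv2.resize(I[140:260,140:350,::-1],(800,457),interpolation=cv2.INTER_CUBIC))
E
```

```text
brush n 210 z 55.15949533664657
axis deg -45.53863163161236 ends [ 451.03663481 -261.47943486] [ 594.483997  -407.6495408] 204.7995253647466
-110 [-5.5  5.6  0.7]
-90 [-5.3  6.  -0.2]
-70 [-4.6  4.1 -0.4]
-50 [-3.8  4.9  0.7]
-30 [-5.9  5.5 -0.2]
-10 [-7.6  6.3 -0.6]
10 [-9.9  9.7  0.6]
30 [-9.5  7.6 -1.3]
50 [-8.7  8.4  0.2]
70 [-8.   9.   0.5]
90 [-10.1   9.3   0.2]
table 1590 49.73831332188568 rect ((550.4463500976562, 15.91510009765625), (191.88323974609375, 356.03460693359375), 4.029721260070801)
[[ 442.232    186.75009]
 [ 467.2519  -168.4043 ]
 [ 658.6607  -154.91989]
 [ 633.6408   200.2345 ]]
trayfloor 1303 ((567.7796020507812, 230.27842712402344), (203.86337280273438, 159.08372497558594), 2.8007452487945557) [[462.0, 305.0], [470.0, 146.0], [673.0, 156.0], [666.0, 315.0]]
rim 100 ((555.8397216796875, 209.440673828125), (141.5998077392578, 161.87733459472656), 86.75554656982422) [[471.0, 143.0], [633.0, 134.0], [641.0, 276.0], [479.0, 285.0]]
offcut 1 17 [510.56601868 -62.40965159  66.        ]
offcut 2 24 [522.6398336  -14.52141389  63.        ]
offcut 3 5 [554.81904709  73.09480786  66.        ]
offcut 4 8 [547.57166096  26.57102845  68.        ]
bar ((565.6251220703125, -3.0290679931640625), (92.21365356445312, 2.8712496757507324), 85.33097839355469) [565.62072164  -3.36985086] [[560.4412   -48.86603 ]
 [563.3029   -49.09975 ]
 [570.809     42.807896]
 [567.9473    43.041615]] z 180.16676376450394
```

View pics/crop.png

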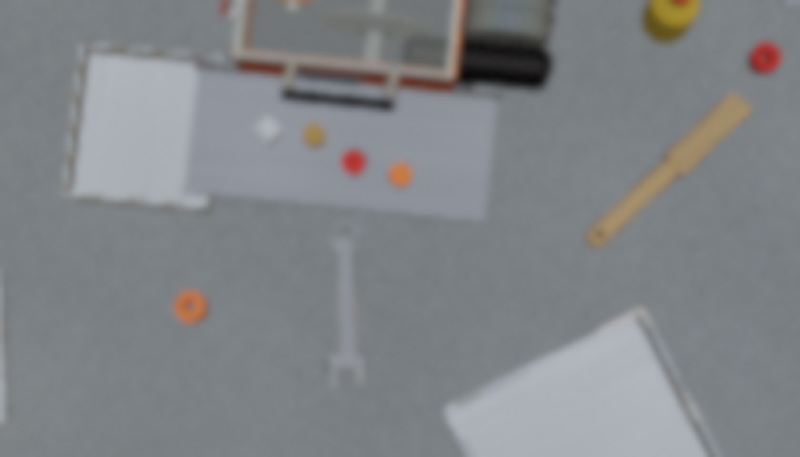

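```bash
cat >> h.py <<'E'
from scipy.spatial.transform import Rotation as Ro
def go(target,ang=None):
    """total tool-frame shift (at present orientation) and twist to make tool y point to world angle ang"""
    s=env.state(); R=Ro.from_euler("xyz",s["tool_rot"],degrees=True).as_matrix()
    a=np.degrees(np.arctan2(R[1,1],R[0,1])); print("t",s["time_s"],"at",np.round(s["ee_pos"],1),"yang",round(a,2),"F",np.round(s["ft_force"],1),"w",round(s["grip_width"],1))
    print("tool shift",np.round(R.T@(np.array(target)-s["ee_pos"]),1),"twist",None if ang is None else round(a-ang,2)); return R
E
python3 - <<'E'
from h import *
d=cam("top")
f=lambda u,v,z:ray(d,u/800*210+140,v/457*120+140,z)[:2].round(1)
print("table L far/near, R far/near",f(200,68,50),f(187,191,50),f(497,98,50),f(487,218,56))
print("tray rim corners",f(82,45,40),f(68,195,40),f(208,206,40))
print("offcuts",*[f(*p) for p in((400,174,66),(353,161,63),(268,128,66),(314,135,68))])
print("bar",f(284,95,178),f(392,104,178))
# edge fits
I=d["image"];g=cv2.cvtColor(I,cv2.COLOR_RGB2GRAY).astype(int)
pts=[]
for u in range(198,266,4):
    col=g[185:206,u]; k=np.argmin(np.diff(col)); pts.append(ray(d,u,185+k+.5,56)[:2])
P=np.array(pts); vx=cv2.fitLine(P.astype(np.float32),cv2.DIST_HUBER,0,.01,.01).ravel(); print("front edge",vx,np.degrees(np.arctan2(vx[1],vx[0])),P.round(0).tolist())
print("big tray/oil z map",[cloud(d)[int(v*.64),int(u*.64)].round(0) for u,v in((495,222),(400,390),(485,348))])
go((504.6,-316,120),44.5)
E
```

```text
table L far/near, R far/near [615.6 145.9] [487.3 153.2] [ 593.6 -161.4] [ 468.2 -154.1]
tray rim corners [638.3 271.4] [480.6 277. ] [473.7 132.1]
offcuts [509.3 -64.3] [521.6 -16. ] [552.5  71.6] [546.4  24.4]
bar [567.   47.9] [561.4 -56. ]
front edge [ 7.1551956e-02  9.9743688e-01  4.7794458e+02 -2.8409140e+00] 85.896866 [[486.0, 118.0], [487.0, 102.0], [483.0, 86.0], [484.0, 71.0], [480.0, 55.0], [481.0, 40.0], [481.0, 24.0], [478.0, 9.0], [478.0, -7.0], [479.0, -22.0], [475.0, -38.0], [476.0, -54.0], [472.0, -69.0], [473.0, -85.0], [469.0, -100.0], [470.0, -116.0], [467.0, -131.0]]
big tray/oil z map [array([ 680., -332.,  111.]), array([ 268., -115.,   -4.]), array([ 380., -324.,   15.])]
t 0.2 at [222.5 502.6 191.8] yang 66.12 F [-0.4  0.1 -0. ] w 85.2
tool shift [-589.4 -634.2   72.6] twist 21.62
```

Request:
{"api": "step_arm", "payload": {
  "newtons": 80,
  "steps": [
    {"slide": [-33,-35,0],"grip": 0},
    {"slide": [-33,-35,0],"grip": 0},
    {"slide": [-33,-35,0],"grip": 0},
    {"slide": [-33,-35,0],"grip": 0},
    {"slide": [-33,-35,0],"grip": 0},
    {"slide": [-33,-35,0],"grip": 0},
    {"slide": [-33,-35,0],"grip": 0},
    {"slide": [-33,-35,0],"grip": 0},
    {"slide": [-33,-35,0],"grip": 0},
    {"slide": [-33,-35,0],"grip": 0},
    {"slide": [-33,-35,0],"grip": 0},
    {"slide": [-33,-35,0],"grip": 0}
  ]
}}

```text
schema error: expected keys slide, twist, grip
```

Request:
{"api": "step_arm", "payload": {
  "steps": [
    {"slide": [-33,-35,0],"grip": 0},
    {"slide": [-33,-35,0],"grip": 0},
    {"slide": [-33,-35,0],"grip": 0},
    {"slide": [-33,-35,0],"grip": 0},
    {"slide": [-33,-35,0],"grip": 0},
    {"slide": [-24,-38,0],"grip": 0},
    {"slide": [0,0,24],"twist": 7.2,"grip": 0},
    {"slide": [0,0,24],"twist": 7.2,"grip": 0},
    {"slide": [0,0,24],"twist": 7.2,"grip": 0},
    {"slide": [0,0,0],"grip": 0},
    {"slide": [0,0,0],"grip": 0}
  ]
}}

```text
schema error: expected keys slide, twist, grip
```

```bash
python3 -c "
from h import *
go((504.6,-316,30),44.5)"
```

```text
t 0.2 at [222.5 502.6 191.8] yang 66.12 F [-0.4  0.1 -0. ] w 85.2
tool shift [-589.4 -634.1  162.6] twist 21.62
```

Every row needs all three keys.

Request:
{"api": "step_arm", "payload": {
  "newtons": 80,
  "steps": [
    {"slide": [-33,-35,0],"twist": 0,"grip": 0},
    {"slide": [-33,-35,0],"twist": 0,"grip": 0},
    {"slide": [-33,-35,0],"twist": 0,"grip": 0},
    {"slide": [-33,-35,0],"twist": 0,"grip": 0},
    {"slide": [-33,-35,0],"twist": 0,"grip": 0},
    {"slide": [-33,-35,0],"twist": 0,"grip": 0},
    {"slide": [-33,-35,0],"twist": 0,"grip": 0},
    {"slide": [-33,-35,0],"twist": 0,"grip": 0},
    {"slide": [-33,-35,0],"twist": 0,"grip": 0},
    {"slide": [-33,-35,0],"twist": 0,"grip": 0},
    {"slide": [-33,-35,0],"twist": 0,"grip": 0},
    {"slide": [-33,-35,0],"twist": 0,"grip": 0}
  ]
}}

```text
time_s: 1.4
ee_pos: [414.9, -43.4, 192.6]
tool_rot: [180.0, 0.0, 156.1]
ft_force: [0.8, -0.4, -0.1]
grip_width: 85.3
```

Request:
{"api": "step_arm", "payload": {
  "steps": [
    {"slide": [-33,-35,0],"twist": 0,"grip": 0},
    {"slide": [-33,-35,0],"twist": 0,"grip": 0},
    {"slide": [-33,-35,0],"twist": 0,"grip": 0},
    {"slide": [-33,-35,0],"twist": 0,"grip": 0},
    {"slide": [-33,-35,0],"twist": 0,"grip": 0},
    {"slide": [-24,-38,0],"twist": 0,"grip": 0},
    {"slide": [0,0,24],"twist": 7.2,"grip": 0},
    {"slide": [0,0,24],"twist": 7.2,"grip": 0},
    {"slide": [0,0,24],"twist": 7.2,"grip": 0},
    {"slide": [0,0,0],"twist": 0,"grip": 0},
    {"slide": [0,0,0],"twist": 0,"grip": 0}
  ]
}}

```text
time_s: 2.5
ee_pos: [501.1, -312.5, 120.2]
tool_rot: [-180.0, -0.1, 134.7]
ft_force: [-0.1, -0.7, -0.8]
grip_width: 85.4
```

```bash
python3 -c "
from h import *
go((504.6,-316,30),44.5)"
```

```text
t 2.5 at [ 501.1 -312.5  120.2] yang 44.67 F [-0.1 -0.7 -0.8] w 85.4
tool shift [-5.1  0.  90.2] twist 0.17
```

Request:
{"api": "step_arm", "payload": {
  "steps": [
    {"slide": [-5,0,25],"twist": 0,"grip": 0},
    {"slide": [0,0,25],"twist": 0,"grip": 0},
    {"slide": [0,0,20],"twist": 0,"grip": 0},
    {"slide": [0,0,20],"twist": 0,"grip": 0},
    {"slide": [0,0,0],"twist": 0,"grip": 0},
    {"slide": [0,0,0],"twist": 0,"grip": 255},
    {"slide": [0,0,0],"twist": 0,"grip": 255},
    {"slide": [0,0,0],"twist": 0,"grip": 255},
    {"slide": [0,0,0],"twist": 0,"grip": 255},
    {"slide": [0,0,0],"twist": 0,"grip": 255},
    {"slide": [0,0,0],"twist": 0,"grip": 255},
    {"slide": [0,0,0],"twist": 0,"grip": 255}
  ]
}}

```text
time_s: 3.7
ee_pos: [504.8, -316.3, 30.5]
tool_rot: [180.0, -0.0, 134.5]
ft_force: [0.2, 0.4, 0.8]
grip_width: 0.1
```

Request:
{"api": "step_arm", "payload": {
  "steps": [
    {"slide": [0,0,0],"twist": 0,"grip": 255},
    {"slide": [0,0,0],"twist": 0,"grip": 255},
    {"slide": [0,0,0],"twist": 0,"grip": 255},
    {"slide": [0,0,-20],"twist": 0,"grip": 255},
    {"slide": [0,0,-35],"twist": 0,"grip": 255},
    {"slide": [0,0,-35],"twist": 0,"grip": 255},
    {"slide": [0,0,-10],"twist": 0,"grip": 255},
    {"slide": [0,0,0],"twist": 0,"grip": 255},
    {"slide": [0,0,0],"twist": 0,"grip": 255}
  ]
}}

```text
time_s: 4.6
ee_pos: [504.2, -315.8, 128.9]
tool_rot: [-180.0, -0.1, 134.5]
ft_force: [-0.2, 0.4, -0.2]
grip_width: -0.2
```

```bash
python3 - <<'E'
from h import *
go((447.4,-127.6,130),85.9)
d=cam("side"); cv2.imwrite("pics/s1.png",cv2.resize(d["image"][150:330,230:470,::-1],(800,600),interpolation=cv2.INTER_CUBIC))
E
```

```text
t 4.6 at [ 504.2 -315.8  128.9] yang 44.52 F [-0.2  0.4 -0.2] w -0.2
tool shift [174.   91.4  -0.7] twist -41.38
```

View pics/s1.png

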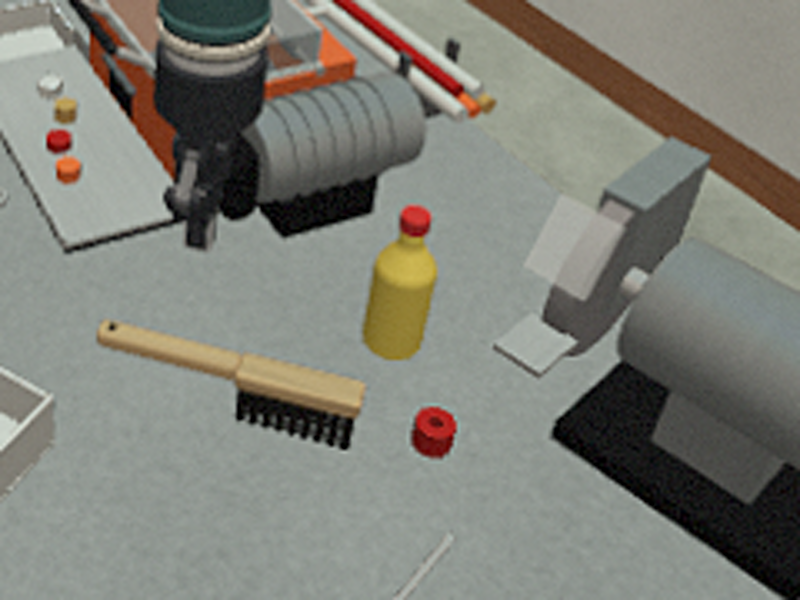

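The brush stands untouched with its handle between (110,330) and (240,365). The gripper tip at (200,240) is well off it, so I check the calibration of both views against the tool.

```bash
python3 - <<'E'
from h import *
s=env.state(); tcp=s["ee_pos"]
ds=cam("side"); dt=cam("top")
for n,d in(("side",ds),("top",dt)):
    print(n,"tcp",proj(d,tcp),"grip pt",proj(d,[504.6,-316,49]),"base",proj(d,[0,0,0]))
    uv=proj(d,tcp)[0].astype(int)
    print(" cam centre",-d["T"][:3,:3].T@d["T"][:3,3])
c=lambda u,v,z:ray(ds,230+u*.3,150+v*.3,z).round(1)
print("side brush end/tip via side",c(110,328,58),c(360,400,57),"gripper tip px",230+200*.3,150+245*.3)
Wt=cloud(dt); Ws=cloud(ds)
k=(Wt[...,2]>150)&(Wt[...,1]<-100)
print("cloud side at brush", Ws[150+int(370*.3),230+int(240*.3)], "side gripper tip",Ws[150+int(238*.3),230+int(200*.3)])
cv2.imwrite("pics/t1.png",cv2.resize(dt["image"][130:260,170:350,::-1],(800,578),interpolation=cv2.INTER_CUBIC))
E
```

```text
side tcp [[287.50621419 234.3417786 ]] grip pt [[286.53182522 255.78896979]] base [[ 84.14035693 250.8502182 ]]
 cam centre [ 143.03484439 -889.73517891  769.8463197 ]
top tcp [[311.79396457 186.91637247]] grip pt [[309.39925021 189.44533613]] base [[224.5025374  317.27965959]]
 cam centre [ 250.13677415  -91.42541411 1940.85047457]
side brush end/tip via side [ 456.  -271.4   58. ] [ 594.4 -423.    57. ] gripper tip px 290.0 223.5
cloud side at brush [ 527.99426332 -356.12491767   56.82745625] side gripper tip [ 499.29897278 -330.25178552  187.00804368]
```

View pics/t1.png

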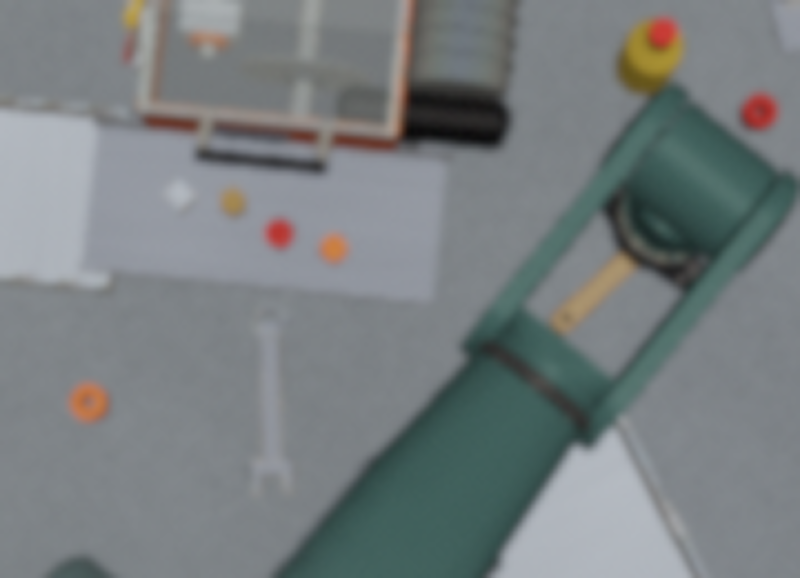

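```bash
python3 - <<'E'
from h import *
ds=cam("side"); W=cloud(ds); I=ds["image"].astype(int)
k=(np.hypot(W[...,0]-504,W[...,1]+316)<45)&(W[...,2]>70)
ys,xs=np.nonzero(k); print(len(ys),"rows",ys.min(),ys.max())
for r in range(max(ys.max()-24,ys.min()),ys.max()+1,2):
    q=W[r][k[r]]; 
    if len(q): print(r,xs[ys==r].min(),xs[ys==r].max(),np.median(q,0).round(0))
for z in(129,150,170): print(z,proj(ds,[504,-316,z]))
print(env.state()["joint_positions"])
E
```

```text
2845 rows 72 226
202 282 298 [ 484. -342.  256.]
204 282 297 [ 493. -341.  246.]
206 282 296 [ 500. -338.  238.]
208 288 296 [ 500. -340.  233.]
210 291 296 [ 505. -333.  222.]
212 291 295 [ 503. -335.  217.]
214 291 294 [ 498. -341.  218.]
216 282 294 [ 483. -339.  215.]
218 285 294 [ 497. -326.  193.]
220 285 294 [ 498. -327.  188.]
222 285 294 [ 499. -325.  179.]
224 285 293 [ 498. -329.  173.]
226 291 292 [ 507. -327.  165.]
129 [[287.69004397 234.17534392]]
150 [[288.0668043  228.10467235]]
170 [[288.43460818 222.16586941]]
[-3.75205448e+01  1.20058433e+01  7.79155758e+01  4.21701459e-03
  9.03085262e+01 -8.20417937e+01]
```

```bash
python3 - <<'E'
from h import *
ds=cam("side"); W=np.load("side0.npz")["W"]
k=(np.hypot(W[...,0]-222.4,W[...,1]-502.5)<75)&(W[...,2]>100)
ys,xs=np.nonzero(k); print("rows",ys.min(),ys.max())
for r in range(ys.max()-14,ys.max()+1,2):
    q=W[r][k[r]]
    if len(q): print(r,xs[ys==r].min(),xs[ys==r].max(),np.median(q,0).round(0))
print(proj(ds,[[222.4,502.5,192],[222.4,502.5,205],[222.4,502.5,220]]))
I=ds["image"]; I0=np.load("side0.npz")["I"]
a=I0[50:130,70:150]; b=I[165:245,250:330]
cv2.imwrite("pics/cmp.png",cv2.resize(np.hstack([a,b])[...,::-1],(800,400),interpolation=cv2.INTER_CUBIC))
E
```

```text
rows 0 105
91 105 123 [214. 463. 296.]
93 106 124 [217. 451. 291.]
95 106 123 [210. 445. 288.]
97 111 116 [209. 452. 276.]
99 110 116 [205. 451. 270.]
101 111 117 [207. 455. 260.]
103 111 117 [206. 453. 253.]
105 112 116 [204. 457. 244.]
[[120.25270991 112.55281496]
 [119.50983954 109.44079952]
 [118.64391825 105.80939802]]
```

View pics/cmp.png

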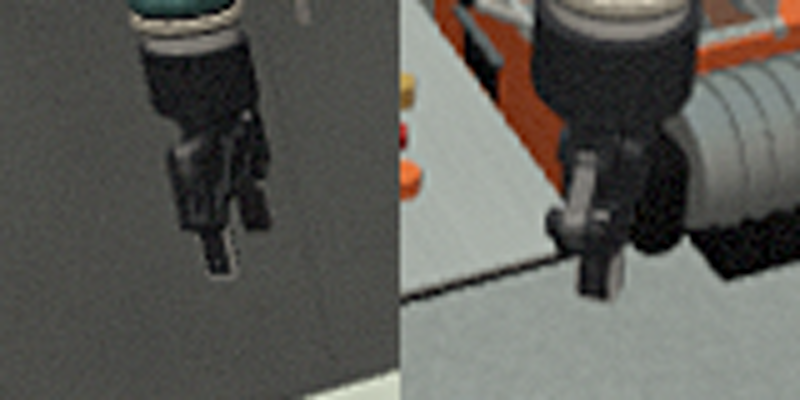

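The real fingertips sit about 33 mm above the reported TCP, both now and in the start picture, while xy agrees. That is why the jaws shut above the handle. I lower the grasp by that amount. Heights relative to the grasp stay valid.

Request:
{"api": "step_arm", "payload": {
  "steps": [
    {"slide": [0,0,0],"twist": 0,"grip": 0},
    {"slide": [0,0,0],"twist": 0,"grip": 0},
    {"slide": [0,0,0],"twist": 0,"grip": 0},
    {"slide": [0,0,0],"twist": 0,"grip": 0},
    {"slide": [0,0,0],"twist": 0,"grip": 0},
    {"slide": [0,0,0],"twist": 0,"grip": 0},
    {"slide": [0,0,0],"twist": 0,"grip": 0},
    {"slide": [0,0,30],"twist": 0,"grip": 0},
    {"slide": [0,0,30],"twist": 0,"grip": 0}
  ]
}}

```text
time_s: 5.75
ee_pos: [505.9, -317.0, 71.5]
tool_rot: [180.0, 0.2, 134.5]
ft_force: [-0.7, -0.2, -0.1]
grip_width: 85.1
```

Request:
{"api": "step_arm", "payload": {
  "steps": [
    {"slide": [0,0,20],"twist": 0,"grip": 0},
    {"slide": [0,0,20],"twist": 0,"grip": 0},
    {"slide": [0,0,16],"twist": 0,"grip": 0},
    {"slide": [0,0,10],"twist": 0,"grip": 0},
    {"slide": [0,0,5],"twist": 0,"grip": 0},
    {"slide": [0,0,0],"twist": 0,"grip": 0}
  ]
}}

```text
time_s: 6.35
ee_pos: [504.7, -316.1, -0.9]
tool_rot: [-180.0, -0.0, 134.5]
ft_force: [0.3, 0.3, -0.3]
grip_width: 85.3
```

Request:
{"api": "step_arm", "payload": {
  "steps": [
    {"slide": [0,0,0],"twist": 0,"grip": 255},
    {"slide": [0,0,0],"twist": 0,"grip": 255},
    {"slide": [0,0,0],"twist": 0,"grip": 255},
    {"slide": [0,0,0],"twist": 0,"grip": 255},
    {"slide": [0,0,0],"twist": 0,"grip": 255},
    {"slide": [0,0,0],"twist": 0,"grip": 255},
    {"slide": [0,0,0],"twist": 0,"grip": 255},
    {"slide": [0,0,0],"twist": 0,"grip": 255}
  ]
}}

```text
time_s: 7.15
ee_pos: [505.0, -316.5, 0.0]
tool_rot: [180.0, 0.0, 134.5]
ft_force: [-0.6, 0.8, 3.3]
grip_width: 18.5
```

Request:
{"api": "step_arm", "payload": {
  "steps": [
    {"slide": [0,0,-15],"twist": 0,"grip": 255},
    {"slide": [0,0,-30],"twist": 0,"grip": 255},
    {"slide": [0,0,-35],"twist": 0,"grip": 255},
    {"slide": [0,0,-20],"twist": 0,"grip": 255},
    {"slide": [20,10,0],"twist": 0,"grip": 255},
    {"slide": [35,18,0],"twist": 0,"grip": 255},
    {"slide": [35,18,0],"twist": 0,"grip": 255},
    {"slide": [35,18,0],"twist": 0,"grip": 255},
    {"slide": [30,16,0],"twist": 0,"grip": 255},
    {"slide": [20,11,0],"twist": 0,"grip": 255}
  ]
}}

```text
time_s: 8.15
ee_pos: [446.0, -125.4, 99.8]
tool_rot: [180.0, -0.0, 134.6]
ft_force: [0.7, -0.4, -1.3]
grip_width: 18.2
```

Request:
{"api": "step_arm", "payload": {
  "steps": [
    {"slide": [0,0,0],"twist": -8,"grip": 255},
    {"slide": [0,0,0],"twist": -8,"grip": 255},
    {"slide": [0,0,0],"twist": -8,"grip": 255},
    {"slide": [0,0,0],"twist": -8,"grip": 255},
    {"slide": [0,0,0],"twist": -8,"grip": 255},
    {"slide": [0,0,0],"twist": -1.4,"grip": 255},
    {"slide": [0,0,0],"twist": 0,"grip": 255},
    {"slide": [0,0,0],"twist": 0,"grip": 255}
  ]
}}

```text
time_s: 8.95
ee_pos: [447.0, -127.7, 99.6]
tool_rot: [180.0, 0.0, 175.8]
ft_force: [-0.2, 0.3, -1.4]
grip_width: 18.0
```

```bash
python3 - <<'E'
from h import *
go((447.4,-127.6,50),85.9)
d=cam("top"); W=cloud(d)
cv2.imwrite("pics/t2.png",cv2.resize(d["image"][140:230,190:300,::-1],(400,327),interpolation=cv2.INTER_CUBIC))
e=cam("side"); Ws=cloud(e)
a=cv2.resize(e["image"][150:240,200:310,::-1],(400,327),interpolation=cv2.INTER_CUBIC)
cv2.imwrite("pics/b2.png",np.hstack([cv2.imread("pics/t2.png"),a]))
hs=cv2.cvtColor(e["image"],cv2.COLOR_RGB2HSV)
P=Ws[(hs[...,0]>8)&(hs[...,0]<28)&(hs[...,1]>80)]
P=P[(abs(P[:,0]-500)<130)&(abs(P[:,1]+135)<60)&(P[:,2]>110)]
print(len(P)); 
for lo in range(380,620,20):
    q=P[(P[:,0]>=lo)&(P[:,0]<lo+20)]
    if len(q)>2: print(lo,len(q),np.percentile(q[:,2],[5,50,95]).round(0),np.median(q[:,1]).round(0))
E
```

```text
t 8.95 at [ 447.  -127.7   99.6] yang 85.81 F [-0.2  0.3 -1.4] w 18.0
tool shift [-0.4  0.1 49.6] twist -0.09
608
380 48 [146. 154. 157.] -132.0
400 54 [146. 154. 321.] -133.0
420 43 [145. 154. 157.] -135.0
440 16 [155. 196. 233.] -177.0
460 29 [144. 152. 348.] -140.0
480 63 [135. 152. 155.] -141.0
500 74 [124. 152. 259.] -145.0
520 66 [121. 152. 155.] -147.0
540 70 [121. 152. 155.] -148.0
560 67 [126. 152. 155.] -150.0
580 13 [136. 151. 154.] -139.0
600 33 [115. 131. 141.] -117.0
```

View pics/b2.png

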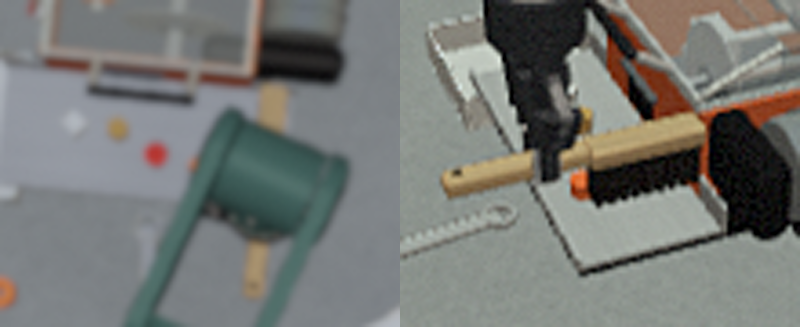

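The brush is level in the gripper, underside near z 98, lying across the right end of the table. I check the tip position before lowering.

```bash
python3 - <<'E'
from h import *
d=cam("top"); hs=cv2.cvtColor(d["image"],cv2.COLOR_RGB2HSV)
k=(hs[...,0]>8)&(hs[...,0]<28)&(hs[...,1]>70); k[:155]=0;k[225:]=0;k[:,:254]=0;k[:,275:]=0
ys,xs=np.nonzero(k); P=np.array([ray(d,u,v,155)[:2] for u,v in zip(xs,ys)])
ex=np.array([.9974,-.0715]);ey=np.array([.0715,.9974]); M=(P-[654.2,-12.1])@np.c_[ex,ey]
print(M[:,0].min(),M[:,0].max()); f=M[M[:,0]>-120]; b=M[M[:,0]<-220]
print(f.mean(0),f[:,1].min(),f[:,1].max(),b.mean(0))
E
```

```text
-273.9079326947937 -32.69363309427096
[ -74.99535693 -125.48134843] -140.21976042034606 -104.76622314773806 [-247.9421891 -129.1080632]
```

Request:
{"api": "step_arm", "payload": {
  "steps": [
    {"slide": [0,0,15],"twist": 0,"grip": 255},
    {"slide": [0,0,15],"twist": 0,"grip": 255},
    {"slide": [0,0,12],"twist": 0,"grip": 255},
    {"slide": [0,0,6],"twist": 0,"grip": 255},
    {"slide": [0,0,0],"twist": 0,"grip": 255}
  ]
}}

```text
time_s: 9.6
ee_pos: [446.9, -127.6, 51.2]
tool_rot: [180.0, -0.0, 175.9]
ft_force: [0.8, -0.3, -1.5]
grip_width: 18.2
```

Request:
{"api": "step_arm", "payload": {
  "steps": [
    {"slide": [0,8,0],"twist": 0,"grip": 255},
    {"slide": [0,14,0],"twist": 0,"grip": 255},
    {"slide": [0,14,0],"twist": 0,"grip": 255},
    {"slide": [0,14,0],"twist": 0,"grip": 255},
    {"slide": [0,14,0],"twist": 0,"grip": 255},
    {"slide": [0,14,0],"twist": 0,"grip": 255},
    {"slide": [0,14,0],"twist": 0,"grip": 255},
    {"slide": [0,14,0],"twist": 0,"grip": 255},
    {"slide": [0,8,0],"twist": 0,"grip": 255},
    {"slide": [0,0,0],"twist": 0,"grip": 255}
  ]
}}

```text
time_s: 10.6
ee_pos: [455.1, -12.5, 51.6]
tool_rot: [180.0, 0.0, 176.1]
ft_force: [-0.4, 0.3, -0.9]
grip_width: 18.5
```

```bash
python3 - <<'E'
from h import *
T=np.array([541.5,-4,0]);ex=np.array([.9974,-.0715,0]);ey=np.array([.0715,.9974,0])
go(T-85*ex+165*ey+[0,0,51.5],85.9)
d=cam("side"); cv2.imwrite("pics/s3.png",cv2.resize(d["image"][130:235,190:330,::-1],(800,600),interpolation=cv2.INTER_CUBIC))
E
```

```text
t 10.6 at [455.1 -12.5  51.6] yang 86.06 F [-0.4  0.3 -0.9] w 18.5
tool shift [ -1.1 179.6   0.2] twist 0.16
```

View pics/s3.png

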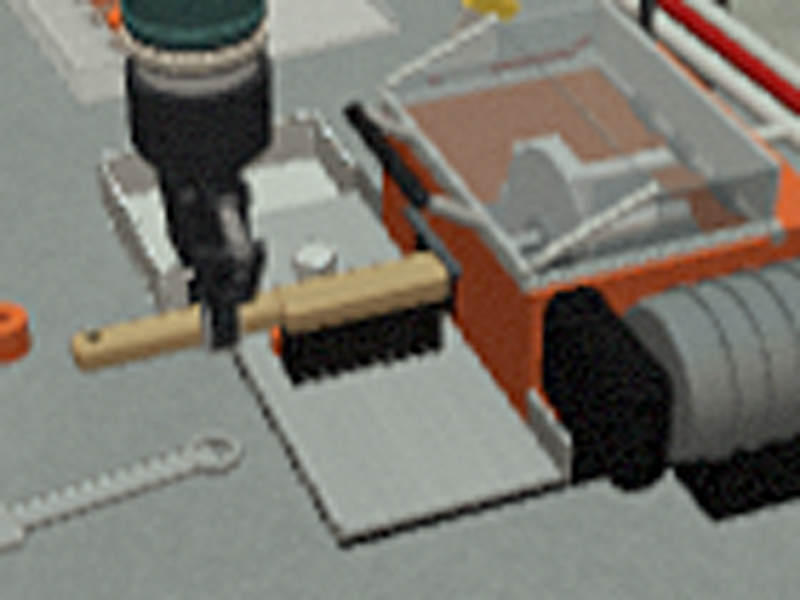

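The sweep works: the table behind the brush at (430,430) is clean, and orange shows just ahead of the front end of the bristles at (280,340). I carry on to the left edge.

Request:
{"api": "step_arm", "payload": {
  "steps": [
    {"slide": [0,8,0],"twist": 0,"grip": 255},
    {"slide": [0,14,0],"twist": 0,"grip": 255},
    {"slide": [0,14,0],"twist": 0,"grip": 255},
    {"slide": [0,14,0],"twist": 0,"grip": 255},
    {"slide": [0,14,0],"twist": 0,"grip": 255},
    {"slide": [0,14,0],"twist": 0,"grip": 255},
    {"slide": [0,14,0],"twist": 0,"grip": 255},
    {"slide": [0,14,0],"twist": 0,"grip": 255},
    {"slide": [0,14,0],"twist": 0,"grip": 255},
    {"slide": [0,14,0],"twist": 0,"grip": 255},
    {"slide": [0,14,0],"twist": 0,"grip": 255},
    {"slide": [0,14,0],"twist": 0,"grip": 255}
  ]
}}

```text
time_s: 11.85
ee_pos: [466.7, 148.8, 51.5]
tool_rot: [180.0, 0.0, 175.9]
ft_force: [-0.5, 0.0, -0.2]
grip_width: 17.9
```

Request:
{"api": "step_arm", "payload": {
  "steps": [
    {"slide": [0,14,0],"twist": 0,"grip": 255},
    {"slide": [0,8,0],"twist": 0,"grip": 255},
    {"slide": [0,0,0],"twist": 0,"grip": 255},
    {"slide": [0,0,0],"twist": 0,"grip": 255},
    {"slide": [0,0,0],"twist": 0,"grip": 255},
    {"slide": [0,-10,-20],"twist": 0,"grip": 255},
    {"slide": [0,-20,-30],"twist": 0,"grip": 255},
    {"slide": [0,-25,-15],"twist": 0,"grip": 255},
    {"slide": [0,-30,0],"twist": 0,"grip": 255},
    {"slide": [0,-30,0],"twist": 0,"grip": 255},
    {"slide": [0,-30,0],"twist": 0,"grip": 255},
    {"slide": [0,-20,0],"twist": 0,"grip": 255}
  ]
}}

```text
time_s: 13.05
ee_pos: [455.4, 11.3, 116.0]
tool_rot: [179.2, -0.1, 176.4]
ft_force: [-0.1, -1.8, -1.7]
grip_width: 17.3
```

```bash
python3 - <<'E'
from h import *
go((505,-316.3,100),44.5)
r=lambda i,a,b,c,e:cv2.resize(i[a:b,c:e,::-1],(400,400),interpolation=cv2.INTER_CUBIC)
cv2.imwrite("pics/b4.png",np.hstack([r(cam("top")["image"],135,215,150,230),r(cam("side")["image"],130,230,190,290)]))
E
```

```text
t 13.05 at [455.4  11.3 116. ] yang 86.42 F [-0.1 -1.8 -1.7] w 17.3
tool shift [ -70.  -324.    11.3] twist 41.92
```

View pics/b4.png

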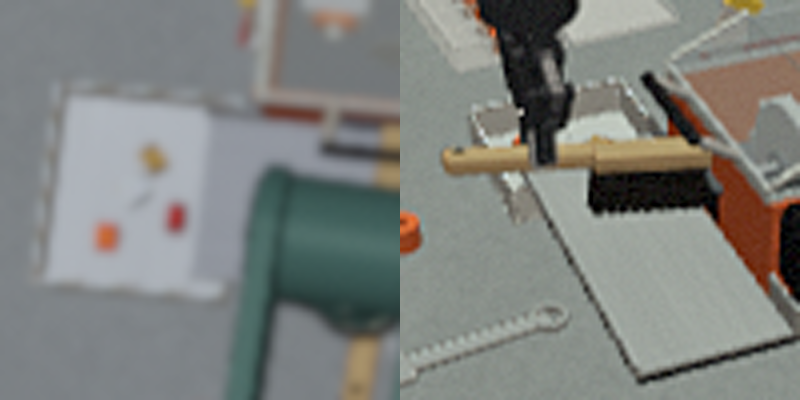

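All four pieces are in the tray in the top crop: orange (107,237), red (177,218), brass (153,158), aluminium (140,200). The brush back is at bar height just under the grab bar, so I lower it a little before carrying it back.

Request:
{"api": "step_arm", "payload": {
  "steps": [
    {"slide": [0,0,8],"twist": 0,"grip": 255},
    {"slide": [0,0,12],"twist": 0,"grip": 255},
    {"slide": [0,-25,0],"twist": 0,"grip": 255},
    {"slide": [0,-35,0],"twist": 0,"grip": 255},
    {"slide": [0,-35,0],"twist": 0,"grip": 255},
    {"slide": [0,-30,0],"twist": 0,"grip": 255},
    {"slide": [0,-14,0],"twist": 0,"grip": 255},
    {"slide": [0,0,0],"twist": 8,"grip": 255},
    {"slide": [0,0,0],"twist": 8,"grip": 255},
    {"slide": [0,0,0],"twist": 8,"grip": 255},
    {"slide": [0,0,0],"twist": 8,"grip": 255},
    {"slide": [0,0,0],"twist": 8,"grip": 255}
  ]
}}

```text
time_s: 14.35
ee_pos: [446.4, -132.8, 95.5]
tool_rot: [180.0, -0.1, 135.6]
ft_force: [-0.3, -0.2, -1.6]
grip_width: 17.2
```

Request:
{"api": "step_arm", "payload": {
  "steps": [
    {"slide": [0,0,0],"twist": 1.6,"grip": 255},
    {"slide": [-35,-18,0],"twist": 0,"grip": 255},
    {"slide": [-35,-18,0],"twist": 0,"grip": 255},
    {"slide": [-35,-18,0],"twist": 0,"grip": 255},
    {"slide": [-35,-18,0],"twist": 0,"grip": 255},
    {"slide": [-25,-13,0],"twist": 0,"grip": 255},
    {"slide": [-8,-4,0],"twist": 0,"grip": 255},
    {"slide": [0,0,0],"twist": 0,"grip": 255},
    {"slide": [0,0,0],"twist": 0,"grip": 255}
  ]
}}

```text
time_s: 15.25
ee_pos: [503.6, -318.2, 96.0]
tool_rot: [180.0, -0.1, 134.4]
ft_force: [-0.6, -0.2, -1.5]
grip_width: 17.5
```

```bash
python3 - <<'E'
from h import *
go((505,-316.3,0),44.5)
e=cam("side"); W=cloud(e); hs=cv2.cvtColor(e["image"],cv2.COLOR_RGB2HSV)
P=W[(hs[...,0]>8)&(hs[...,0]<28)&(hs[...,1]>80)]
P=P[(abs(P[:,0]-520)<120)&(abs(P[:,1]+330)<110)&(P[:,2]>100)]
t=(P[:,:2]-[505,-316])@[.7,-.714]
for lo in range(-80,140,20):
    q=P[(t>=lo)&(t<lo+20)]
    if len(q)>2: print(lo,len(q),np.percentile(q[:,2],[50,95]).round(0))
E
```

```text
t 15.25 at [ 503.6 -318.2   96. ] yang 44.4 F [-0.6 -0.2 -1.5] w 17.5
tool shift [ 0.2  2.3 96. ] twist -0.1
-80 29 [151. 154.]
-60 61 [149. 153.]
-40 66 [147. 286.]
-20 25 [144. 198.]
0 24 [141. 144.]
20 65 [139. 143.]
40 95 [134. 139.]
60 95 [131. 135.]
80 100 [128. 132.]
100 97 [125. 129.]
120 99 [122. 125.]
```

The brush tipped about 8° nose-down when its back met the bar. I press it down gently with a soft grip so that it rights itself on the bench.

Request:
{"api": "step_arm", "payload": {
  "newtons": 25,
  "steps": [
    {"slide": [0,2,20],"twist": 0,"grip": 255},
    {"slide": [0,0,25],"twist": 0,"grip": 255},
    {"slide": [0,0,15],"twist": 0,"grip": 255},
    {"slide": [0,0,8],"twist": 0,"grip": 255},
    {"slide": [0,0,5],"twist": 0,"grip": 255},
    {"slide": [0,0,5],"twist": 0,"grip": 255},
    {"slide": [0,0,5],"twist": 0,"grip": 255}
  ]
}}

```text
time_s: 16.0
ee_pos: [506.6, -318.8, 15.5]
tool_rot: [179.9, 0.2, 134.3]
ft_force: [-2.5, 3.2, 6.6]
grip_width: 17.4
```

Request:
{"api": "step_arm", "payload": {
  "newtons": 20,
  "steps": [
    {"slide": [0,0,4],"twist": 0,"grip": 255},
    {"slide": [0,0,4],"twist": 0,"grip": 255},
    {"slide": [0,0,3],"twist": 0,"grip": 255},
    {"slide": [0,0,0],"twist": 0,"grip": 255},
    {"slide": [0,0,0],"twist": 0,"grip": 255}
  ]
}}

```text
time_s: 16.5
ee_pos: [506.2, -319.1, 8.4]
tool_rot: [180.0, 0.2, 134.3]
ft_force: [-9.5, 6.5, 21.6]
grip_width: 17.4
```

```bash
cat > tilt.py <<'E'
from h import *
go((505,-316.3,0),44.5)
e=cam("side"); W=cloud(e); hs=cv2.cvtColor(e["image"],cv2.COLOR_RGB2HSV)
P=W[(hs[...,0]>8)&(hs[...,0]<28)&(hs[...,1]>80)]
P=P[(abs(P[:,0]-520)<120)&(abs(P[:,1]+330)<110)&(P[:,2]>20)&(P[:,2]<120)]
t=(P[:,:2]-[505,-316])@[.7,-.714]
for lo in range(-80,140,20):
    q=P[(t>=lo)&(t<lo+20)]
    if len(q)>2: print(lo,len(q),np.percentile(q[:,2],[50,95]).round(0))
E
python3 tilt.py
```

```text
t 16.5 at [ 506.2 -319.1    8.4] yang 44.31 F [-9.5  6.5 21.6] w 17.4
tool shift [2.9 1.1 8.3] twist -0.19
-80 15 [55. 58.]
-60 54 [56. 59.]
-40 54 [56. 59.]
-20 24 [52. 59.]
0 16 [57. 62.]
20 59 [56. 59.]
40 71 [55. 59.]
60 91 [54. 58.]
80 94 [55. 58.]
100 91 [55. 58.]
120 91 [55. 58.]
```

The brush is level and pressed on the bench with about 21 N. I let go and lift off.

Request:
{"api": "step_arm", "payload": {
  "steps": [
    {"slide": [0,0,-3],"twist": 0,"grip": 255},
    {"slide": [0,0,0],"twist": 0,"grip": 190},
    {"slide": [0,0,0],"twist": 0,"grip": 150},
    {"slide": [0,0,0],"twist": 0,"grip": 100},
    {"slide": [0,0,0],"twist": 0,"grip": 50},
    {"slide": [0,0,0],"twist": 0,"grip": 0},
    {"slide": [0,0,0],"twist": 0,"grip": 0},
    {"slide": [0,0,-15],"twist": 0,"grip": 0},
    {"slide": [0,0,-40],"twist": 0,"grip": 0},
    {"slide": [0,0,-50],"twist": 0,"grip": 0},
    {"slide": [0,0,-50],"twist": 0,"grip": 0},
    {"slide": [0,0,-50],"twist": 0,"grip": 0}
  ]
}}

```text
time_s: 17.75
ee_pos: [505.0, -318.1, 214.0]
tool_rot: [180.0, 0.1, 134.3]
ft_force: [0.3, 0.0, 0.2]
grip_width: 85.4
```

```bash
python3 tilt.py; python3 - <<'E'
from h import *
go((564,-4,250),-4.1)
d=cam("top"); W=cloud(d); I=d["image"]; hs=cv2.cvtColor(I,cv2.COLOR_RGB2HSV)
k=np.zeros(I.shape[:2],bool); k[155:172,205:255]=1; k&=(hs[...,2]<70)
ys,xs=np.nonzero(k); P=np.array([ray(d,u,v,175)[:2] for u,v in zip(xs,ys)]); print("bar",P.mean(0),P.min(0),P.max(0),len(P),np.nanmedian(W[k][:,2]))
# contents of tray: heights
Q=W[146:194,155:193].reshape(-1,3); Q=Q[(Q[:,1]>140)&(Q[:,1]<270)&(Q[:,0]>485)&(Q[:,0]<625)]; print("tray z pct",np.nanpercentile(Q[:,2],[5,50,90,95,99]))
r=lambda i,a,b,c,e:cv2.resize(i[a:b,c:e,::-1],(400,400),interpolation=cv2.INTER_CUBIC)
cv2.imwrite("pics/b5.png",np.hstack([r(I,130,220,150,240),r(cam("side")["image"],100,220,220,340)]))
E
```

```text
t 17.75 at [ 505.  -318.1  214. ] yang 44.32 F [0.3 0.  0.2] w 85.4
tool shift [  1.7   1.1 214. ] twist -0.18
-80 14 [56. 59.]
-60 53 [56. 60.]
-40 53 [56. 60.]
-20 57 [56. 60.]
0 56 [56. 59.]
20 57 [56. 60.]
40 68 [55. 59.]
60 91 [55. 58.]
80 96 [54. 57.]
100 95 [55. 57.]
120 94 [55. 57.]
t 17.8 at [ 508.3 -320.6  225.4] yang 44.32 F [ 1.3 -1.3  7.2] w 85.5
tool shift [187.  261.1 -27.6] twist 48.42
bar [566.1840302   -2.27301695] [562.6175214 -48.9853303] [571.17270721  42.96010829] 14 181.00872629584862
tray z pct [-5.58051206  3.98399406 27.1033916  48.6116772  57.95255028]
```

View pics/b5.png

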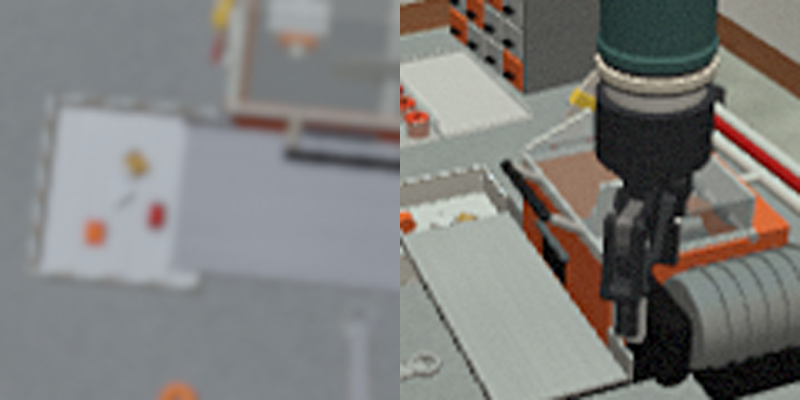

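The table is empty, all four pieces lie in the tray, and the brush stands level. I move above the grab bar with the jaws part closed.

Request:
{"api": "step_arm", "payload": {
  "newtons": 80,
  "steps": [
    {"slide": [12,17,0],"twist": 0,"grip": 160},
    {"slide": [25,35,0],"twist": 0,"grip": 160},
    {"slide": [25,35,0],"twist": 0,"grip": 160},
    {"slide": [25,35,0],"twist": 0,"grip": 160},
    {"slide": [25,35,0],"twist": 0,"grip": 160},
    {"slide": [25,35,0],"twist": 0,"grip": 160},
    {"slide": [25,35,0],"twist": 0,"grip": 160},
    {"slide": [24,33,0],"twist": 0,"grip": 160},
    {"slide": [0,0,0],"twist": 8,"grip": 160},
    {"slide": [0,0,0],"twist": 8,"grip": 160},
    {"slide": [0,0,0],"twist": 8,"grip": 160},
    {"slide": [0,0,0],"twist": 8,"grip": 160}
  ]
}}

```text
time_s: 19.1
ee_pos: [560.5, -3.1, 209.2]
tool_rot: [-179.9, -0.0, 102.0]
ft_force: [-0.7, 0.1, 0.0]
grip_width: 31.8
```

Request:
{"api": "step_arm", "payload": {
  "steps": [
    {"slide": [0,0,0],"twist": 8,"grip": 160},
    {"slide": [0,0,0],"twist": 8.4,"grip": 160},
    {"slide": [0,0,0],"twist": 0,"grip": 160},
    {"slide": [0,0,0],"twist": 0,"grip": 160},
    {"slide": [0,0,0],"twist": 0,"grip": 160}
  ]
}}

```text
time_s: 19.6
ee_pos: [561.0, -3.5, 210.0]
tool_rot: [-179.9, -0.0, 86.0]
ft_force: [-0.7, 0.0, 0.3]
grip_width: 32.1
```

```bash
python3 - <<'E'
from h import *
go((565,-4,122),-4.1)
e=cam("side"); W=cloud(e)
k=(np.hypot(W[...,0]-565,W[...,1]+4)<60)&(W[...,2]>215); ys,xs=np.nonzero(k)
for r in range(ys.max()-8,ys.max()+1,2):
    q=W[r][k[r]]
    if len(q): print(r,xs[ys==r].min(),xs[ys==r].max(),q.min(0).round(0),q.max(0).round(0))
I=e["image"]; cv2.imwrite("pics/s6.png",cv2.resize(I[80:200,210:330,::-1],(500,500),interpolation=cv2.INTER_CUBIC))
E
```

```text
t 19.6 at [561.   -3.5 210. ] yang -3.96 F [-0.7  0.   0.3] w 32.1
tool shift [-0.3  4.1 88. ] twist 0.14
130 246 265 [534. -19. 263.] [589.   4. 279.]
132 246 265 [533. -18. 258.] [592.   4. 273.]
134 246 264 [533. -18. 250.] [586.  -1. 266.]
136 248 263 [536. -19. 248.] [583.  -8. 260.]
138 250 252 [540. -17. 251.] [546. -14. 253.]
```

View pics/s6.png

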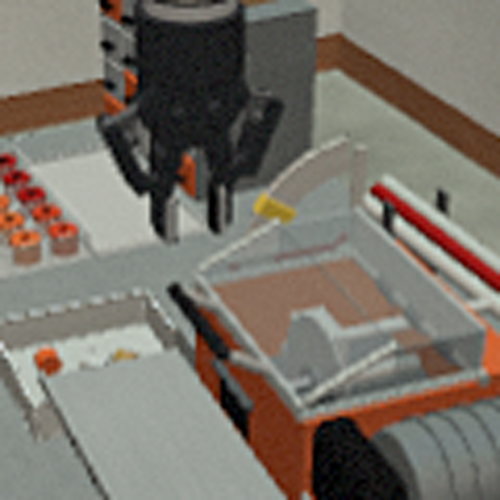

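The fingers straddle the bar line, and the opening of 32 mm leaves room before the hood edge. I descend and grip.

Request:
{"api": "step_arm", "payload": {
  "steps": [
    {"slide": [0,4,25],"twist": 0,"grip": 160},
    {"slide": [0,0,25],"twist": 0,"grip": 160},
    {"slide": [0,0,15],"twist": 0,"grip": 160},
    {"slide": [0,0,15],"twist": 0,"grip": 160},
    {"slide": [0,0,8],"twist": 0,"grip": 160},
    {"slide": [0,0,0],"twist": 0,"grip": 160}
  ]
}}

```text
time_s: 20.25
ee_pos: [564.6, -3.7, 121.3]
tool_rot: [-179.9, -0.0, 85.9]
ft_force: [-0.5, -0.3, -1.0]
grip_width: 31.6
```

Request:
{"api": "step_arm", "payload": {
  "steps": [
    {"slide": [0,0,0],"twist": 0,"grip": 255},
    {"slide": [0,0,0],"twist": 0,"grip": 255},
    {"slide": [0,0,0],"twist": 0,"grip": 255},
    {"slide": [0,0,0],"twist": 0,"grip": 255},
    {"slide": [0,0,0],"twist": 0,"grip": 255},
    {"slide": [0,0,0],"twist": 0,"grip": 255}
  ]
}}

```text
time_s: 20.85
ee_pos: [565.9, -3.8, 123.7]
tool_rot: [179.9, -0.0, 85.9]
ft_force: [0.1, -0.1, 5.0]
grip_width: 9.2
```

```bash
python3 - <<'E'
from h import *
go((565,-4,122),-4.1)
a0=np.arctan2(35,190)
p=lambda q:np.array([193*np.cos(a0)-193*np.cos(a0+q),193*np.sin(a0+q)-35])
for q in np.arange(0,.61,.1): print(round(q,2),p(q).round(1))
E
```

```text
t 20.85 at [565.9  -3.8 123.7] yang -4.08 F [ 0.1 -0.1  5. ] w 9.2
tool shift [-0.2 -0.9  1.7] twist 0.02
0.0 [ 0. -0.]
0.1 [ 4.4 18.7]
0.2 [10.7 37. ]
0.3 [18.8 54.5]
0.4 [28.6 71.1]
0.5 [40.  86.7]
0.6 [ 52.9 101. ]
```

Gripped: the opening reads 9 mm, in line with the brush's 20 mm reading 18 mm. I lift along the arc to about 0.5 rad and check before the rest.

Request:
{"api": "step_arm", "payload": {
  "newtons": 90,
  "steps": [
    {"slide": [0,1.9,-9.4],"twist": 0,"grip": 255},
    {"slide": [0,2.5,-9.3],"twist": 0,"grip": 255},
    {"slide": [0,2.9,-9.2],"twist": 0,"grip": 255},
    {"slide": [0,3.4,-9.1],"twist": 0,"grip": 255},
    {"slide": [0,3.9,-8.9],"twist": 0,"grip": 255},
    {"slide": [0,4.2,-8.6],"twist": 0,"grip": 255}
  ]
}}

```text
time_s: 21.45
ee_pos: [582.7, -5.1, 176.7]
tool_rot: [-179.7, -0.0, 85.9]
ft_force: [-1.4, 0.2, -11.0]
grip_width: 8.2
```

Request:
{"api": "step_arm", "payload": {
  "steps": [
    {"slide": [0,4.7,-8.4],"twist": 0,"grip": 255},
    {"slide": [0,5.1,-8.2],"twist": 0,"grip": 255},
    {"slide": [0,5.5,-7.9],"twist": 0,"grip": 255},
    {"slide": [0,5.9,-7.7],"twist": 0,"grip": 255},
    {"slide": [0,0,0],"twist": 0,"grip": 255},
    {"slide": [0,0,0],"twist": 0,"grip": 255}
  ]
}}

```text
time_s: 22.05
ee_pos: [604.2, -6.6, 211.7]
tool_rot: [-179.9, 0.0, 85.9]
ft_force: [-7.8, 0.4, -1.6]
grip_width: 8.3
```

```bash
cat > chk.py <<'E'
from h import *
import sys
go((565,-4,122),-4.1)
e=cam("side"); d=cam("top"); W=cloud(e)
ex=np.array([.9974,-.0715]);ey=np.array([.0715,.9974])
hs=cv2.cvtColor(e["image"],cv2.COLOR_RGB2HSV)
def show(nm,P):
    M=(P[:,:2]-[654.2,-12.1])@np.c_[ex,ey]; k=(abs(M[:,1]-110)<35)&(P[:,2]>130)&(abs(M[:,0])<130); 
    if k.any():
        X=100-M[k,0]; Z=P[k,2]-140; a=np.degrees(np.arctan2(Z,X))/57.2958; print(nm,k.sum(),"x,y,z",np.median(M[k],0).round(0),np.median(P[k,2]).round(0),"angle",np.median(a).round(3),"r",np.median(np.hypot(X,Z)).round(0))
show("yellow",W[(hs[...,0]>20)&(hs[...,0]<34)&(hs[...,1]>120)])
show("red",W[((hs[...,0]<6)|(hs[...,0]>172))&(hs[...,1]>120)])
u,v=proj(e,[[654.2-2+112*.07,-12+112,230]])[0].astype(int)
cv2.imwrite(sys.argv[1],cv2.resize(e["image"][v-60:v+60,u-60:u+60,::-1],(600,600),interpolation=cv2.INTER_CUBIC))
E
python3 chk.py pics/c1.png
```

```text
t 22.05 at [604.2  -6.6 211.7] yang -4.08 F [-7.8  0.4 -1.6] w 8.3
tool shift [ -0.2 -39.2  89.8] twist 0.02
```

View pics/c1.png

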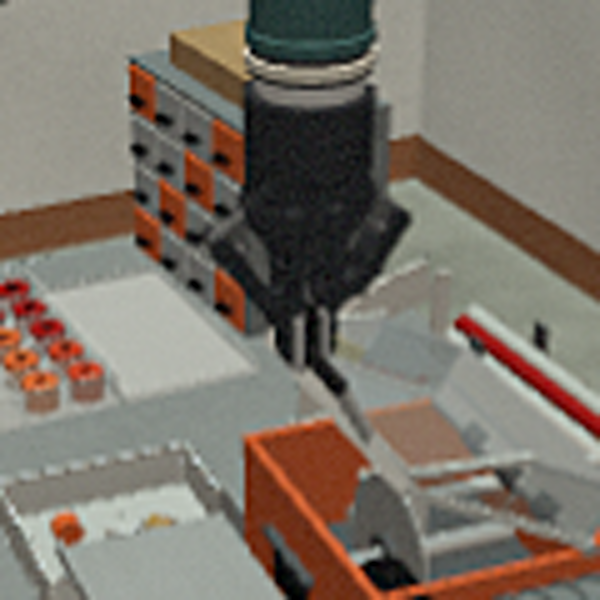

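This is the 12th view, so from here I rely on numbers. It shows the bar held in the jaws with the hood well up. I measure the hood angle from the bar's points about the hinge line.

```bash
cat > ang.py <<'E'
from h import *
ex=np.array([.9974,-.0715]);ey=np.array([.0715,.9974])
def bar(W,I,nm):
    M=(W[...,:2]-[654.2,-12.1])@np.c_[ex,ey]; X=100-M[...,0]; Z=W[...,2]-140; r=np.hypot(X,Z); a=np.arctan2(Z,X)-.1822
    v=I.max(-1)
    k=(abs(r-193)<16)&(a>-.1)&(a<1)&(v<75)
    for lo,hi in((-56,-35),(-35,-14),(16,35),(35,56)):
        q=k&(M[...,1]>lo)&(M[...,1]<hi)
        if q.sum()>2: print(nm,(lo,hi),q.sum(),"ang",np.percentile(a[q],[15,50,85]).round(3),"r",np.median(r[q]).round(1))
for n in("top","side"):
    z=np.load(n+"0.npz"); bar(z["W"],z["I"],n+"0")
    d=cam(n); W=cloud(d); bar(W,d["image"],n)
    if n=="top":
        for nm,I,WW in(("top0",z["I"],z["W"]),("now",d["image"],W)):
            h=cv2.cvtColor(I,cv2.COLOR_RGB2HSV); 
            for cn,m in(("red",((h[...,0]<8)|(h[...,0]>170))&(h[...,1]>90)),("yel",(h[...,0]>18)&(h[...,0]<34)&(h[...,1]>90))):
                m=m.copy(); m[:115]=0;m[150:]=0;m[:,:190]=0;m[:,206:]=0; ys,xs=np.nonzero(m)
                print(nm,cn,len(ys),(ys.min(),ys.max(),ys.mean().round(1),xs.mean().round(1)) if len(ys) else "")
        H=np.array([654.2,-12.1])
        for q in(0,.5,.6): P=np.r_[H+ex*(100-105*np.cos(q))+ey*116,140+105*np.sin(q)]; print(q,"needle tip px",proj(d,P))
s=env.state();print(s["ee_pos"],s["ft_force"])
E
python3 ang.py
```

```text
top0 (-56, -35) 3 ang [0.012 0.014 0.027] r 193.2
top0 (-35, -14) 5 ang [0.004 0.013 0.04 ] r 194.1
top0 (16, 35) 5 ang [0.021 0.031 0.04 ] r 194.3
top0 (35, 56) 6 ang [-0.008  0.023  0.034] r 191.7
top (-56, -35) 10 ang [0.483 0.495 0.516] r 197.3
top (35, 56) 16 ang [0.472 0.498 0.505] r 195.8
top0 red 0 
top0 yel 17 (np.int64(128), np.int64(135), np.float64(131.9), np.float64(199.8))
now red 0 
now yel 20 (np.int64(127), np.int64(135), np.float64(131.6), np.float64(200.2))
0 needle tip px [[201.38973227 142.62930102]]
0.5 needle tip px [[200.45677422 136.14173992]]
0.6 needle tip px [[200.38929536 134.10184152]]
side0 (-56, -35) 20 ang [-0.011  0.004  0.02 ] r 192.7
side0 (-35, -14) 14 ang [0.006 0.019 0.024] r 192.8
side0 (16, 35) 11 ang [-0.002  0.012  0.018] r 193.7
side0 (35, 56) 10 ang [-0.     0.017  0.025] r 192.4
side (-56, -35) 15 ang [0.482 0.494 0.511] r 193.8
side (-35, -14) 16 ang [0.481 0.503 0.637] r 194.6
side (35, 56) 5 ang [0.469 0.481 0.486] r 194.2
[604.07950079  -6.59617475 211.61221039] [-7.9600223  -0.30963508 -2.79251251]
```

The angle reads about 0.485 rad in both views, as commanded. The last 0.115 rad needs 14.7 mm back and 16.7 mm up.

Request:
{"api": "step_arm", "payload": {
  "steps": [
    {"slide": [0,3,-3.7],"twist": 0,"grip": 255},
    {"slide": [0,4,-4.7],"twist": 0,"grip": 255},
    {"slide": [0,4,-4.5],"twist": 0,"grip": 255},
    {"slide": [0,3.7,-3.8],"twist": 0,"grip": 255},
    {"slide": [0,0,0],"twist": 0,"grip": 255},
    {"slide": [0,0,0],"twist": 0,"grip": 255},
    {"slide": [0,0,0],"twist": 0,"grip": 255},
    {"slide": [0,0,0],"twist": 0,"grip": 255}
  ]
}}

```text
time_s: 23.05
ee_pos: [616.8, -7.5, 226.8]
tool_rot: [-179.6, 0.0, 85.9]
ft_force: [-9.3, 1.0, -3.9]
grip_width: 8.7
```

```bash
python3 ang.py; python3 tilt.py
```

```text
top0 (-56, -35) 3 ang [0.012 0.014 0.027] r 193.2
top0 (-35, -14) 5 ang [0.004 0.013 0.04 ] r 194.1
top0 (16, 35) 5 ang [0.021 0.031 0.04 ] r 194.3
top0 (35, 56) 6 ang [-0.008  0.023  0.034] r 191.7
top (-56, -35) 8 ang [0.569 0.6   0.609] r 196.6
top (35, 56) 18 ang [0.581 0.59  0.621] r 197.2
top0 red 0 
top0 yel 17 (np.int64(128), np.int64(135), np.float64(131.9), np.float64(199.8))
now red 0 
now yel 21 (np.int64(128), np.int64(135), np.float64(132.1), np.float64(199.8))
0 needle tip px [[201.38973227 142.62930102]]
0.5 needle tip px [[200.45677422 136.14173992]]
0.6 needle tip px [[200.38929536 134.10184152]]
side0 (-56, -35) 20 ang [-0.011  0.004  0.02 ] r 192.7
side0 (-35, -14) 14 ang [0.006 0.019 0.024] r 192.8
side0 (16, 35) 11 ang [-0.002  0.012  0.018] r 193.7
side0 (35, 56) 10 ang [-0.     0.017  0.025] r 192.4
side (-56, -35) 19 ang [0.58  0.6   0.614] r 192.6
side (-35, -14) 15 ang [0.589 0.601 0.621] r 194.7
side (35, 56) 4 ang [0.579 0.586 0.592] r 194.3
[616.80678016  -7.56032289 226.76653801] [-9.12045569  0.88858973 -3.60929935]
t 23.15 at [616.8  -7.6 226.8] yang -4.09 F [-9.1  0.9 -3.6] w 8.5
tool shift [-315.9  -87.9  227.5] twist -48.59
-80 13 [54. 60.]
-60 55 [57. 60.]
-40 54 [56. 60.]
-20 55 [56. 60.]
0 57 [56. 60.]
20 60 [56. 58.]
40 68 [55. 59.]
60 87 [54. 58.]
80 92 [55. 58.]
100 96 [55. 57.]
120 97 [54. 57.]
```

The angle is about 0.59 in both views (0.58 after taking off the shut reading), inside 0.53 to 0.67. I hold briefly, check for drift and hand in.

Request:
{"api": "step_arm", "payload": {
  "steps": [
    {"slide": [0,0,0],"twist": 0,"grip": 255},
    {"slide": [0,0,0],"twist": 0,"grip": 255},
    {"slide": [0,0,0],"twist": 0,"grip": 255},
    {"slide": [0,0,0],"twist": 0,"grip": 255},
    {"slide": [0,0,0],"twist": 0,"grip": 255}
  ]
}}

```text
time_s: 23.7
ee_pos: [616.8, -7.5, 226.8]
tool_rot: [-179.6, 0.0, 85.9]
ft_force: [-8.7, 0.1, -3.3]
grip_width: 8.6
```

```bash
python3 ang.py | grep -E "^(top|side) |^\["; python3 - <<'E'
from h import *
d=cam("top"); h=cv2.cvtColor(d["image"],cv2.COLOR_RGB2HSV); m=((h[...,1]>100)*255).astype(np.uint8); m[:,194:]=0; m[:,:158]=0; m[:150]=0; m[192:]=0
n,_,st,c=cv2.connectedComponentsWithStats(m)
print([(st[i,4],h[int(c[i][1]),int(c[i][0])].tolist(),ray(d,*c[i],12).round(0)[:2].tolist()) for i in range(1,n)])
print(env.finish_job())
E
```

```text
top (-56, -35) 8 ang [0.58  0.594 0.612] r 195.8
top (35, 56) 18 ang [0.58  0.599 0.617] r 198.1
side (-56, -35) 18 ang [0.58  0.595 0.611] r 194.2
side (-35, -14) 17 ang [0.583 0.601 0.621] r 194.5
side (35, 56) 4 ang [0.578 0.585 0.592] r 194.3
[616.80215847  -7.5215761  226.74315894] [-9.49989366 -0.40626123 -3.57690352]
[(np.int32(6), [20, 126, 162], [588.0, 199.0]), (np.int32(8), [179, 130, 165], [539.0, 178.0]), (np.int32(13), [10, 164, 198], [523.0, 232.0])]
the job is handed in; nothing more can be done
None
```

I swept all four offcuts into the tray and stood the brush back level on its bristles. I then lifted the hood by its bar, and the gripper is holding it still at about 0.59 rad. The job is handed in at about 24 s; the hand-in gave no verdict.

**Last checks**
- **Hood angle:** measured from the bar's points in both cameras, it read 0.585 to 0.601 rad. The same measurement read 0.00 to 0.03 with the hood shut, so the true angle may be about 0.58. There was no drift over 0.5 s.
- **Hold on the bar:** the wrist force showed about 10 N of load.
- **Offcuts:** the last colour check found the orange, red and brass pieces inside the tray. The aluminium one was only seen in the earlier pictures.
- **Brush:** its top was level at 55 to 60 mm along its length after I let go.

**What disagreed or went wrong**
- **First grasp missed:** the real fingertips were about 33 mm above the reported TCP height, so the jaws closed above the brush handle. I corrected for this and gripped it on the second try.
- **Brush touched the bar:** lifting it after the sweep, its back probably met the grab bar and it tilted about 8° in the jaws. I pressed it level on the bench, with about 22 N, before letting go.
- **Needle not seen:** I could not see the red needle against the yellow band, so the hood angle rests on the bar's position alone.
- **Not re-measured:** I made no final position check on the tray or the other things on the bench.

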